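Set a sampling elbow over its beaker

TASK

Set the glass beaker down upright in the round cradle of the sampling stand (do not drop it in). Then screw the brass elbow further down its threaded stub, clockwise seen from above, and stop when its spout points along the index rib and hangs over the middle of the beaker; do not turn it well past that mark, and leave the things around undisturbed.

Things in the scene. Friction and masses are not known exactly. Their poses are not given: they have to be found in the camera images.
- stand: fixed sampling stand: aluminium base plate 225 x 96 x 10 mm with a steel threaded stub (30 mm thick, upright, to 109 mm high) near one end and a low beaker cradle near the other. Origin on the stub's axis, on the bench; x points from the stub to the cradle's centre, 110 mm away; z up. The mark is a dark straight index rib on the plate that runs along x, between stub and cradle and again just beyond the cradle
- cradle_mid (a point): centre of the cradle's floor, on top of the base plate 10 mm above the bench. The cradle is an upright ring round it, 64 mm inside, 74 mm outside at most, 10 mm high
- beaker_mid (a point): centre of the loose clear glass beaker, half-way up: 70 mm tall, 54 mm across at the rim, about 52 mm lower down, hollow, thin-walled, about 60 g; z is its upright axis. It starts standing on the bench, so this point is then 35 mm up
- elbow (a joint): angle of the brass elbow on its thread (rad). It grows clockwise seen from above, and the elbow then moves down by 1.6 mm per rad (10 mm a turn). 0 = nearly off (a stop), 5.0 = spout over the cradle's centre along the index rib, 5.6 = bottomed (a stop). It starts between 1.6 and 3.0. Stiff: turning takes about 0.2 N m; it stays where it is left
- elbow_grip (a point): point on the stub's axis to grip the elbow, about 151 mm above the bench at the mark: centre, 19 mm below the top, of an upright brass block 30 mm wide across the arm (two vertical flats), 42 mm long along the arm, 57 mm free height (19 mm above the point, 38 mm below it). x points along the arm to the spout, z up. The arm, a pipe 24 mm thick (29 mm at a collar 60 to 70 mm out), leaves the block along x, its axis 11 mm below this point
- elbow_outlet (a point): centre of the spout's downward mouth (24 mm across), 110 mm from the stub's axis along the arm and 46 mm below elbow_grip; about 25 mm above the rim of a beaker in the cradle
- frame_post (a point): obstacle, never moves: point 200 mm up on the front edge of the left upright of the tall fixed grey steel frame (470 mm high) that stands behind the work. From this edge the upright, a thin plate 110 mm deep, runs back along (0.85, 0.53) in x, y; the right upright stands 400 mm off along (0.53, -0.85), and below both a flat foot reaches 110 mm forward, with side fins that slope down from 100 mm. Keep gripper and wrist in front of it on the way to and from the beaker
- amber_bottle: bystander: amber glass bottle with white cap, 81 mm across, 178 mm high; origin at the centre of its underside
- dropper: bystander: small amber dropper bottle with black cap, 33 mm across, 85 mm high; origin at the centre of its underside
- timer: bystander: flat white bench timer, 62 x 64 x 18 mm; origin at the centre of its underside
Things that resemble listed ones, but are neither listed nor needed, are in the scene too. Leave any brown or pink look-alike of the part that bears beaker_mid alone.

How it is judged:
By the outcome, as a careful person would: the job done as asked, in the order asked, and still so for the second after the job is handed in, with the robot touching nothing.
It also fails if it takes over 72 s, if anything falls off the work surface, if the arm or the gripper's body presses on something with over 40 N, if the wrist force passes 120 N, or if a joint passes its speed limit or range.

ROBOT

A 6-joint arm with a two-finger parallel gripper is mounted at the origin on a cart in front of the work surface, level with it; the furniture and walls round the work are solid. World frame = base frame: x ahead of the robot, y to its left, z up, the work surface at z = 0. Lengths are in m, angles in degrees, forces in N, time in s.
With the tool pointing down it reaches from about 0.35 to 0.875 m from the base axis. Payload 4.2 kg.
Tool frame: the origin (TCP) lies at the very end of the fingers, on their centre line; the grasp point (between the pads) lies behind it (r.grip_point_offset is the z of the grasp point in the tool frame, in m); z points along the fingers, y is the direction in which the jaws open and shut (so a half turn about z gives the same grasp; the last joint's range is limited). The gripper opens to 87 mm and grips with 3 to 60 N. Pads are 19 mm wide; open, the fingers measure 117 mm over their backs; the gripper's body (75 mm by 190 mm) begins 51 mm behind the grasp point.
Start: joints at [-51.646, 22.042, 0.453, 0, -68.411, -14.817], TCP at [0.25, -0.573, 0.223] pointing down, gripper open.
Joint ranges: [-179.83, 179.83], [-69.29, 118.12], [-61.27, 80.66], [-181.25, 117.63], [-171.15, -9.14], [-177.46, 177.46]. Speed limits (degrees/s): [159.86, 159.86, 180, 180, 180, 180].

INTERFACE

Orientations are given as a 3x3 rotation matrix whose columns are the frame's x, y, z axes.
In Python, from station import r, capture, workorder gives the robot as it stands. The module is installed in compiled form; this text tells all that it offers.
- The arm moves only by the shell command python3 -m crank 'ROWS'. ROWS is JSON, a list of rows, each an object with "delta_rot": the turn, a rotation vector about the tool's x, y, z in rad, a list of three; "linear": the shift along the tool's x, y, z in m, a list of three; "gripper": the opening in per cent of the stroke, from 0 (shut) to 100 (fully open). A call has 1 to 10 rows; each row shifts and turns the commanded pose from where the row before left it, along the tool's axes as they then stand; what a row does not reach is not made up. A row lasts 1/8 s, in which the tool goes at most 62.5 mm and 10.7 degrees, less where a joint would pass 70% of its speed; a pose out of reach is approached as far as the arm can. A call is refused whole if a number of a shift passes 0.0625 or a number of a turn 0.188, either way. A call with a gripper value outside its range is refused whole. The fingers move at their own pace and stop on an object; the grip force is fixed at half the most. Time passes only in rows, so rows that do not move let the fingers close. It gives the time, the measured TCP pose, the force and the opening at its end, in the units of the state.
- r.sense(): the state, without advancing time (a new reading comes with each control period).
- capture(name): name is "side" or "top" or "wrist"; returns a dict with "img" (400x640x3 uint8, blue, green, red), "fx", "fy", "cx", "cy" (pixels), "dist_coeffs" ([k1, k2, p1, p2, k3] as OpenCV has them; the pictures are not rectified), "world_from_camera" (4x4, takes a point from camera to world coordinates). Camera axes: x right, y down, z forward; pixel columns grow to the right and rows downward; lengths in m; the calibration is good to about 2 mm. A picture is of the moment at which its call begins. There is no depth.
- workorder.finish_job(): hands the job in, once; it reports no verdict.
The state is a dict: "time_s": time; "joints": joint angles; "joint_velocities": joint speeds; "effort": joint torques, N m; "tcp_pos": TCP position; "ee_rot": TCP orientation; "wrist_force": force on the tool from outside, world axes, zero at the start; "moment": the same for the moment, N m; "gripper_width": opening from 0.0 (shut) to 1.0 (fully open).
Only numpy, scipy, OpenCV 4.12 (cv2) and the standard library are available. Lean on these libraries where they do the work, as an engineer would, in place of code of your own. Each camera call takes 0.05 s, during which the arm holds its last target.

## Working session

There is one attempt and no reset: what is moved stays moved. The work goes in short steps, Python scripts to look and compute and a shell command to move; the robot and the scene stay as the last step left them, time stands still between calls to the robot, and variables do not carry over. Pictures are saved under pics/ and viewed, and the job is handed in when it is done.

```bash
ls; mkdir -p pics; python3 - <<'E'
from station import r,capture
import cv2,numpy as np
print(r.sense(), r.grip_point_offset)
for n in("side","top","wrist"):
    c=capture(n); cv2.imwrite(f"pics/{n}0.png",c["img"]); print(n,c["fx"],c["cx"],c["cy"],c["dist_coeffs"]);print(np.round(c["world_from_camera"],3))
E
```

```text
pics
{'time_s': 0.0, 'joints': array([-5.16473504e+01,  2.20912036e+01,  3.77499402e-01, -2.95596321e-02,
       -6.84123796e+01, -1.48160852e+01]), 'joint_velocities': array([ 0.04614051,  0.02359966,  0.01479079, -0.00864989,  0.01855147,
        0.06152036]), 'effort': array([ 2.94699230e-04, -3.90667641e+01,  1.87401670e+01,  4.21954751e+00,
        1.09990223e-02, -2.01353300e-04]), 'tcp_pos': array([ 0.24934194, -0.57242319,  0.22143791]), 'ee_rot': array([[-9.16881364e-01, -3.99158598e-01, -9.89225652e-04],
       [-3.99159811e-01,  9.16879137e-01,  2.02333937e-03],
       [ 9.93670540e-05,  2.25002129e-03, -9.99997464e-01]]), 'wrist_force': array([ 0.0262356 ,  0.08269488, -1.097667  ]), 'moment': array([ 0.03726304, -0.04622957, -0.02733218]), 'gripper_width': 0.9972291763549689} -0.0187
side 396.73628472065917 316.7544680169717 202.07842711902032 [-0.04258134  0.          0.          0.          0.        ]
[[-0.849 -0.403  0.341  0.114]
 [-0.528  0.645 -0.553  0.525]
 [ 0.003 -0.65  -0.76   1.03 ]
 [ 0.     0.     0.     1.   ]]
top 400.206982110233 319.0684821846058 197.58897122834898 [-0.04453359  0.          0.          0.          0.        ]
[[ 0.022 -0.996  0.09   0.398]
 [-0.999 -0.024 -0.023 -0.1  ]
 [ 0.025 -0.089 -0.996  1.342]
 [ 0.     0.     0.     1.   ]]
wrist 310.38249550223395 313.50560848891416 198.0996341973764 [-0.01012021  0.          0.          0.          0.        ]
[[-0.4    0.89   0.22   0.191]
 [ 0.917  0.388  0.097 -0.598]
 [ 0.001  0.24  -0.971  0.385]
 [ 0.     0.     0.     1.   ]]
```

View pics/side0.png

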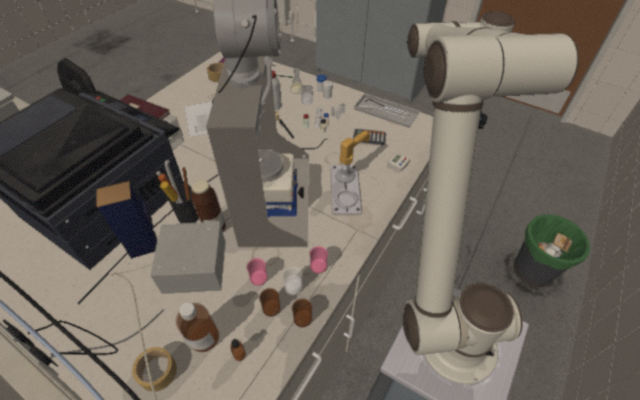

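View pics/top0.png

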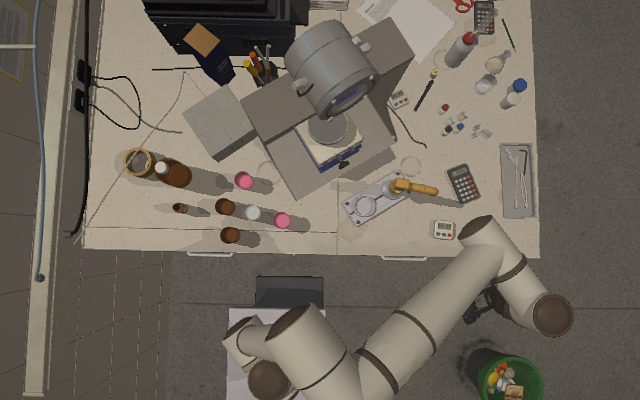

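View pics/wrist0.png

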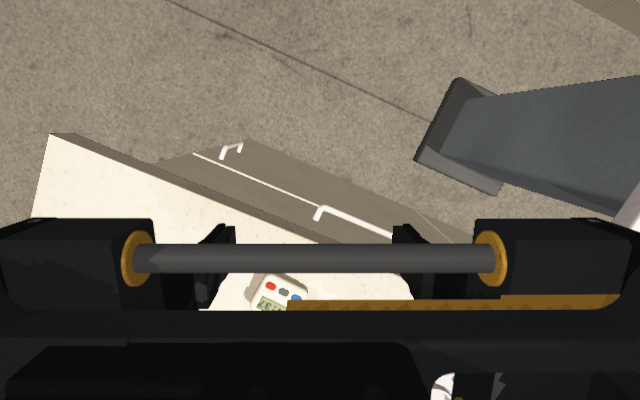

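Candidates for the beaker, given as top px and side px:
- Clear: (252,213) and (293,281).
- Pink: (244,181) and (258,271), plus (283,221) and (318,259).
- Brown: (224,206) and (270,302), plus (230,235) and (303,313).

I choose the clear one and will check it in crops.

```bash
python3 - <<'E'
from station import capture
import cv2,numpy as np
a=cv2.imread("pics/top0.png");b=cv2.imread("pics/side0.png")
c1=cv2.resize(a[160:260,200:310],None,fx=5,fy=5,interpolation=cv2.INTER_CUBIC)
cv2.imwrite("pics/ct.png",c1)
cv2.imwrite("pics/cs.png",cv2.resize(b[235:335,225:345],None,fx=5,fy=5,interpolation=cv2.INTER_CUBIC))
cv2.imwrite("pics/st.png",cv2.resize(a[155:235,330:490],None,fx=5,fy=5,interpolation=cv2.INTER_CUBIC))
cv2.imwrite("pics/ss.png",cv2.resize(b[115:225,310:420],None,fx=5,fy=5,interpolation=cv2.INTER_CUBIC))
E
```

```text
(no output)
```

View pics/ct.png

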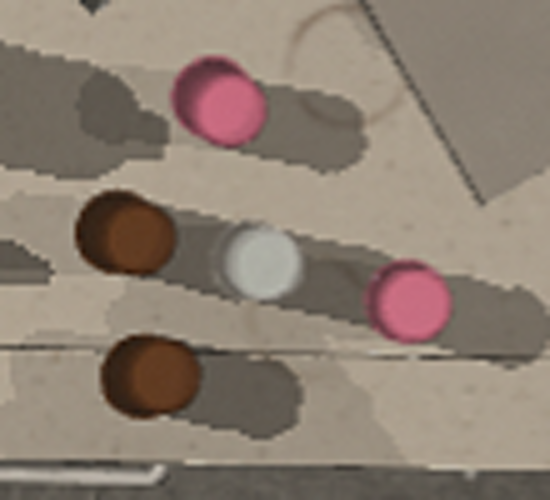

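View pics/cs.png

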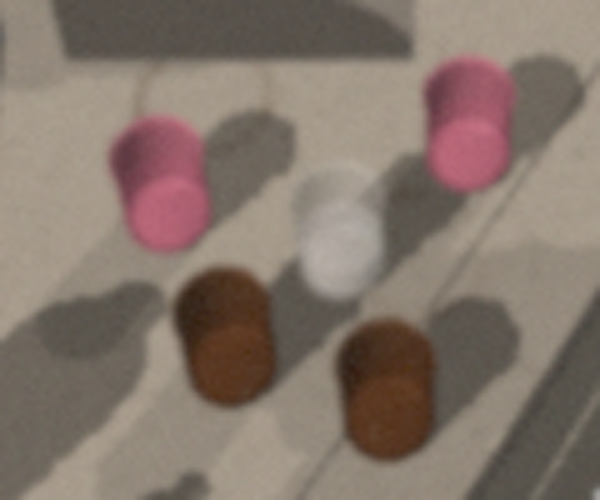

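View pics/st.png

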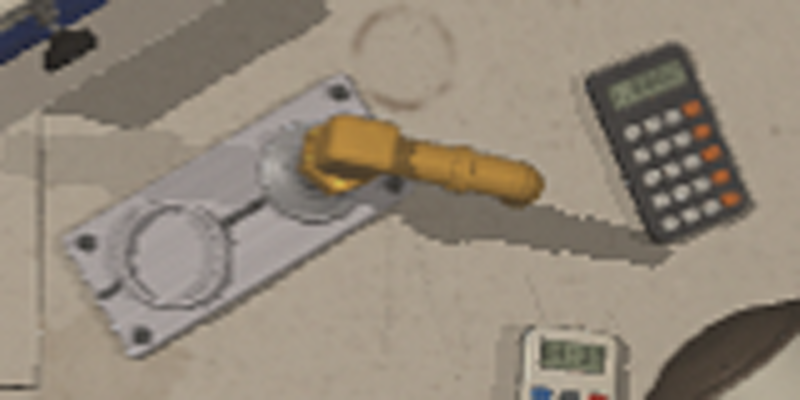

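View pics/ss.png

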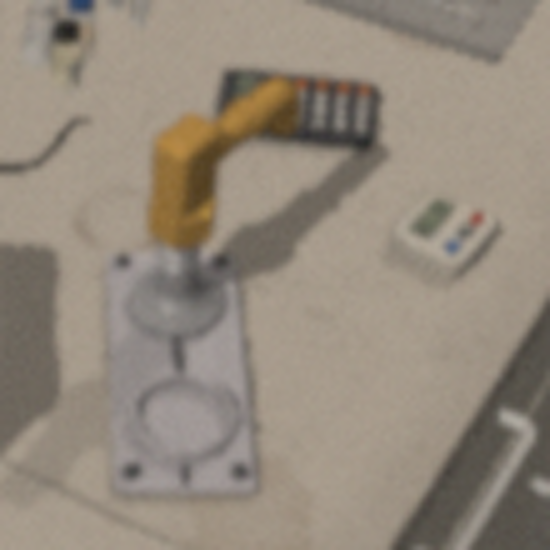

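```bash
cat > h.py <<'E'
import cv2,numpy as np
from station import r,capture
def ray(c,px):
    K=np.array([[c["fx"],0,c["cx"]],[0,c["fy"],c["cy"]],[0,0,1]])
    u=cv2.undistortPoints(np.array([[px]],float),K,np.array(c["dist_coeffs"],float))[0,0]
    T=np.array(c["world_from_camera"]); return T[:3,3],T[:3,:3]@np.array([u[0],u[1],1])
def onz(c,px,z):
    o,d=ray(c,px); return o+d*(z-o[2])/d[2]
def proj(c,P):
    T=np.linalg.inv(np.array(c["world_from_camera"])); K=np.array([[c["fx"],0,c["cx"]],[0,c["fy"],c["cy"]],[0,0,1]])
    rv,_=cv2.Rodrigues(T[:3,:3]); return cv2.projectPoints(np.atleast_2d(np.array(P,float)),rv,T[:3,3],K,np.array(c["dist_coeffs"],float))[0][:,0]
def circ(cx,cy,z,rad,n=60):
    t=np.linspace(0,2*np.pi,n); return np.c_[cx+rad*np.cos(t),cy+rad*np.sin(t),0*t+z]
E
python3 - <<'E'
from h import *
t=capture("top");s=capture("side")
T=lambda x,y,ox,oy:(ox+(x-2)/5,oy+(y-2)/5)
ft=lambda x,y:T(x,y,330,155); fs=lambda x,y:T(x,y,310,115)
print("beaker base top",onz(t,T(264,262,200,160),.003),"side",onz(s,T(341,250,225,235),.003))
for n,p,z in [("h1",(339,92),.01),("h2",(395,186),.01),("h3",(86,243),.01),("h4",(142,335),.01),("ring",(177,256),.015),("ribA",(265,203),.012),("ribB",(108,290),.012)]:
    print("top",n,onz(t,ft(*p),z).round(4))
for n,p,z in [("h1",(124,261),.01),("h2",(221,261),.01),("h3",(131,471),.01),("h4",(239,471),.01),("ring",(187,420),.015),("ribA",(177,340),.012),("ribB",(184,475),.012)]:
    print("side",n,onz(s,fs(*p),z).round(4))
# spout outlet, block top
print("blocktop T",onz(t,ft(365,140),.172).round(4)," S",onz(s,fs(186,130),.172).round(4))
print("tip T",onz(t,ft(530,185),.145).round(4),onz(s,fs(285,95),.145).round(4))
E
```

```text
beaker base top [0.46497303 0.09054783 0.003     ] side [0.46791241 0.08127117 0.003     ]
top h1 [ 0.6078 -0.394   0.01  ]
top h2 [ 0.5448 -0.4324  0.01  ]
top h3 [ 0.5013 -0.224   0.01  ]
top h4 [ 0.4407 -0.2624  0.01  ]
top ring [ 0.4937 -0.2845  0.015 ]
top ribA [ 0.5309 -0.3438  0.012 ]
top ribB [ 0.4701 -0.239   0.012 ]
side h1 [ 0.6069 -0.3964  0.01  ]
side h2 [ 0.5466 -0.4342  0.01  ]
side h3 [ 0.5025 -0.2262  0.01  ]
side h4 [ 0.4413 -0.2644  0.01  ]
side ring [ 0.4908 -0.2816  0.015 ]
side ribA [ 0.5343 -0.3457  0.012 ]
side ribB [ 0.4701 -0.2404  0.012 ]
blocktop T [ 0.5539 -0.3739  0.172 ]  S [ 0.5558 -0.3779  0.172 ]
tip T [ 0.5326 -0.4817  0.145 ] [ 0.5296 -0.475   0.145 ]
```

```bash
cat > ov.py <<'E'
from h import *
import sys
bx,by,sx,sy,ang,th=map(float,sys.argv[1:7]); out=sys.argv[7]
def draw(c,box,k):
    x0,y0,x1,y1=box; im=cv2.resize(c["img"][y0:y1,x0:x1],None,fx=k,fy=k,interpolation=cv2.INTER_CUBIC)
    def pl(P,col):
        p=(proj(c,P)-[x0,y0]+0.5)*k-0.5
        cv2.polylines(im,[np.round(p*8).astype(np.int32)],False,col,1,cv2.LINE_AA,3)
    pl(circ(bx,by,.07,.027),(0,0,255));pl(circ(bx,by,.0,.026),(0,255,0))
    u=np.array([np.cos(np.radians(ang)),np.sin(np.radians(ang))]);v=np.array([-u[1],u[0]])
    S=lambda a,b,z:[sx+a*u[0]+b*v[0],sy+a*u[1]+b*v[1],z]
    pl([S(-58,0,0)]*0+[S(a,b,.01) for a,b in((-.058,-.048),(.167,-.048),(.167,.048),(-.058,.048),(-.058,-.048))],(0,255,0))
    cx,cy,_=S(.11,0,0); pl(circ(cx,cy,.02,.032),(0,0,255)); pl(circ(cx,cy,.01,.037),(255,0,0)); pl([S(0,0,.012),S(.16,0,.012)],(255,0,255))
    # elbow at th
    a=np.radians(ang)+(5-th); w=np.array([np.cos(a),np.sin(a)]);n=np.array([-w[1],w[0]]); zg=.151+(5-th)*.0016
    E=lambda a,b,z:[sx+a*w[0]+b*n[0],sy+a*w[1]+b*n[1],z]
    for z in(zg+.019,):pl([E(p,q,z) for p,q in((-.021,-.015),(.021,-.015),(.021,.015),(-.021,.015),(-.021,-.015))],(255,0,0))
    pl([E(.021,.012,zg-.011),E(.11,.012,zg-.011)],(255,0,0));pl([E(.021,-.012,zg-.011),E(.11,-.012,zg-.011)],(255,0,0))
    ox,oy,oz=E(.11,0,zg-.046);pl(circ(ox,oy,oz,.012),(255,0,255))
    return im
t=capture("top");s=capture("side")
A=draw(t,(200,160,310,260),3.6);B=draw(s,(225,235,345,335),3.6);C=draw(t,(330,150,460,240),3.6);D=draw(s,(300,115,420,225),3.0)
def pad(i,h,w):
    o=np.zeros((h,w,3),np.uint8);h,w=min(h,i.shape[0]),min(w,i.shape[1]);o[:h,:w]=i[:h,:w];return o
im=np.vstack([np.hstack([pad(A,300,400),pad(B,300,400)]),np.hstack([pad(C,300,440),pad(D,300,360)])])
cv2.imwrite(out,im)
E
python3 ov.py .4665 .086 .550 -.3767 121.7 2.55 pics/ov1.png
```

```text
(no output)
```

View pics/ov1.png

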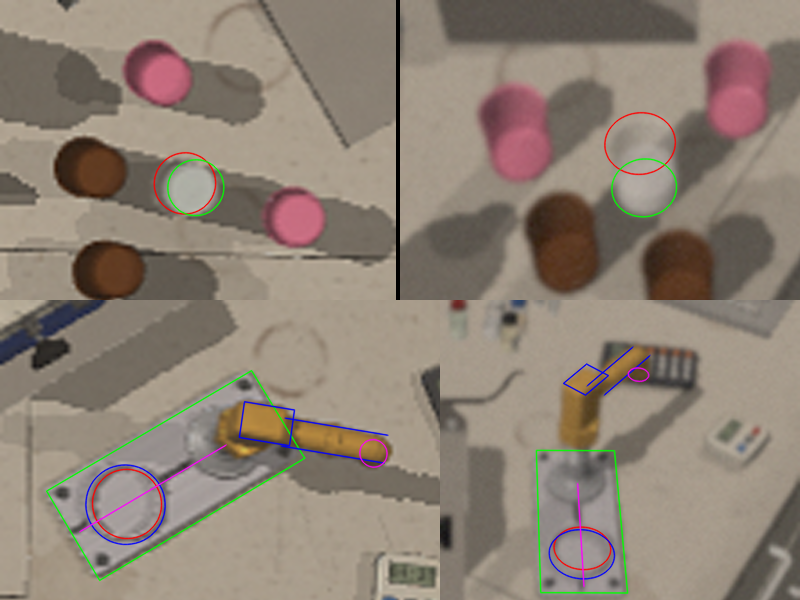

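```bash
python3 - <<'E'
from h import *
t=capture("top");s=capture("side")
cv2.imwrite("pics/ft.png",cv2.resize(t["img"][10:240,160:450],None,fx=2.6,fy=2.6,interpolation=cv2.INTER_CUBIC))
cv2.imwrite("pics/fs.png",cv2.resize(s["img"][60:340,140:400],None,fx=2.1,fy=2.1,interpolation=cv2.INTER_CUBIC))
T=lambda x,y:(200+(x-2)/5,160+(y-2)/5)
U=lambda x,y:(225+(x-2)/5,235+(y-2)/5)
for n,a,b in [("pink1",(229,112),(168,213)),("brown1",(138,238),(231,367)),("pink2",(412,304),(468,157)),("brown2",(165,377),(387,421)),("clear",(264,262),(341,255))]:
    print(n,onz(t,T(*a),0.003).round(4),onz(s,U(*b),0.003).round(4))
print("foot corner",[onz(t,(296.5,200),z).round(3) for z in(0,.02)])
E
```

```text
pink1 [0.5653 0.1177 0.003 ] [0.5677 0.115  0.003 ]
brown1 [0.479  0.1752 0.003 ] [0.4789 0.1743 0.003 ]
pink2 [ 0.4392 -0.009   0.003 ] [ 0.4383 -0.0108  0.003 ]
brown2 [0.387  0.1535 0.003 ] [0.3879 0.1548 0.003 ]
clear [0.465  0.0905 0.003 ] [0.4661 0.084  0.003 ]
foot corner [array([ 0.509, -0.055,  0.   ]), array([ 0.507, -0.056,  0.02 ])]
```

View pics/ft.png

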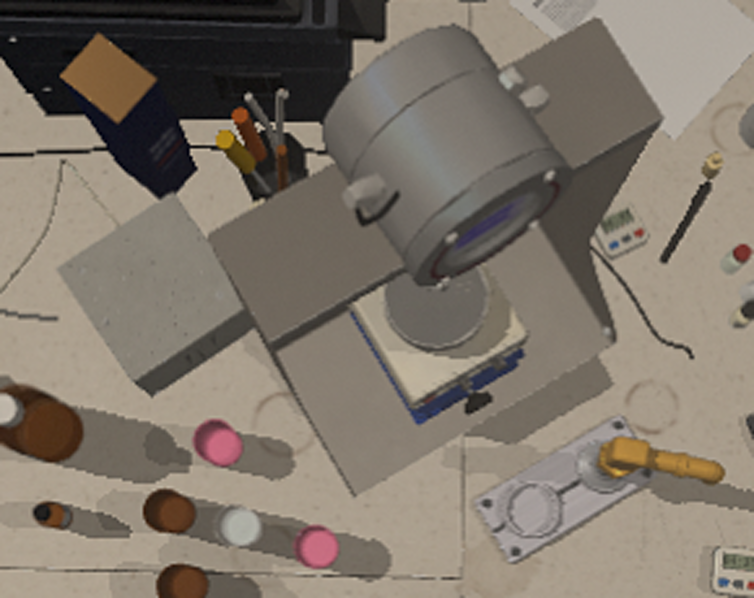

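View pics/fs.png

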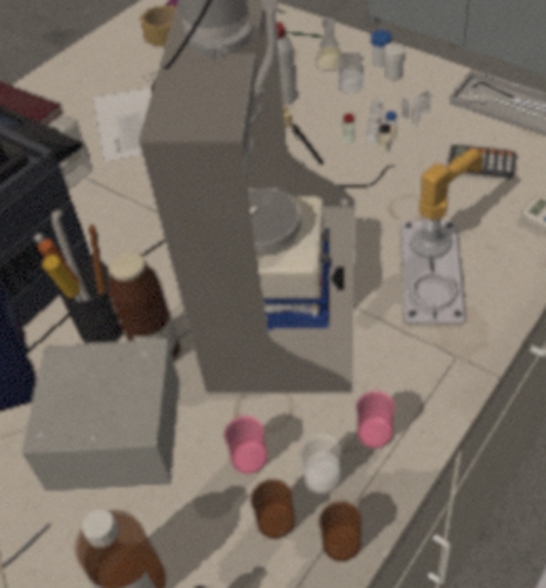

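The crops show the clear beaker in a row with brown 1 and pink 2. It is the only clear one, so I'm using it at about (0.466, 0.087). Stand: stub at about (0.550, -0.377), x axis at 121.7°. The elbow is at about 2.5 rad. Moving to hover over the beaker.

```bash
python3 -m crank '[{"linear":[-0.033,0.037,-0.003],"delta_rot":[0,0,0],"gripper":100},{"linear":[-0.033,0.037,-0.003],"delta_rot":[0,0,0],"gripper":100},{"linear":[-0.033,0.037,-0.003],"delta_rot":[0,0,0],"gripper":100},{"linear":[-0.033,0.037,0],"delta_rot":[0,0,0],"gripper":100},{"linear":[-0.033,0.037,0],"delta_rot":[0,0,0],"gripper":100},{"linear":[-0.033,0.037,0],"delta_rot":[0,0,0],"gripper":100},{"linear":[-0.033,0.037,0],"delta_rot":[0,0,0],"gripper":100},{"linear":[-0.033,0.037,0],"delta_rot":[0,0,0],"gripper":100},{"linear":[-0.033,0.037,0],"delta_rot":[0,0,0],"gripper":100},{"linear":[-0.033,0.037,0],"delta_rot":[0,0,0],"gripper":100}]'; python3 -c "
from station import r
print(r.sense()['joints'].round(1))"
```

```text
time_s: 1.7
tcp_pos: [0.4047, -0.1004, 0.232]
ee_rot: [[-0.917, -0.4, 0.001], [-0.4, 0.917, 0.0], [-0.001, -0.0, -1.0]]
wrist_force: [0.3, 0.3, -0.2]
gripper_width: 0.998
[  8.6   0.7 -25.6   0.  -63.6 -75.1]
```

```bash
python3 -m crank '[{"linear":[-0.033,0.037,0],"delta_rot":[0,0,0],"gripper":100},{"linear":[-0.033,0.037,0],"delta_rot":[0,0,0],"gripper":100},{"linear":[-0.033,0.037,0],"delta_rot":[0,0,0],"gripper":100},{"linear":[-0.032,0.036,0],"delta_rot":[0,0,0],"gripper":100},{"linear":[0,0,0.01],"delta_rot":[0,0,-0.16],"gripper":100},{"linear":[0,0,0.01],"delta_rot":[0,0,-0.16],"gripper":100},{"linear":[0,0,0.01],"delta_rot":[0,0,-0.16],"gripper":100},{"linear":[0,0,0.01],"delta_rot":[0,0,-0.16],"gripper":100},{"linear":[0,0,0.01],"delta_rot":[0,0,-0.16],"gripper":100},{"linear":[0,0,0],"delta_rot":[0,0,-0.16],"gripper":100}]'; python3 - <<'E'
from h import *
print(r.sense()['joints'].round(1),r.sense()['tcp_pos'])
c=capture("wrist");im=c["img"]
for z,rad,col in((0.07,.027,(0,0,255)),(0,.026,(0,255,0))):
    cv2.polylines(im,[np.round(proj(c,circ(.4658,.087,z,rad))).astype(np.int32)],True,col,1)
cv2.imwrite("pics/w1.png",im)
E
```

```text
time_s: 2.95
tcp_pos: [0.4653, 0.0849, 0.1809]
ee_rot: [[-0.194, -0.981, -0.001], [-0.981, 0.194, -0.001], [0.001, 0.001, -1.0]]
wrist_force: [0.1, -0.4, -0.6]
gripper_width: 0.998
[ 30.1   9.4 -23.7  -0.  -57.  -41.2] [0.46529089 0.08491058 0.18088768]
```

View pics/w1.png

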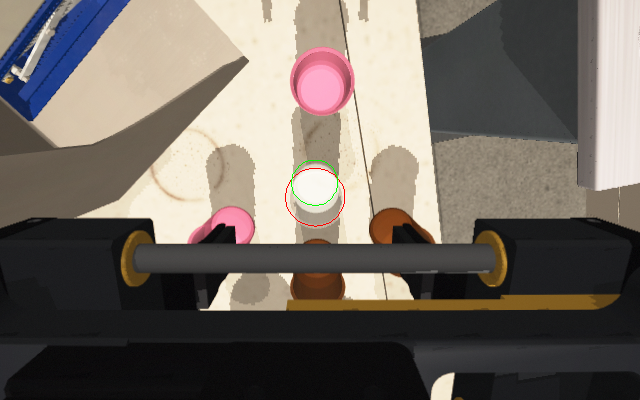

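```bash
cat > wz.py <<'E'
from h import *
import sys
x,y=float(sys.argv[1]),float(sys.argv[2]);u0,v0=int(sys.argv[3]),int(sys.argv[4])
c=capture("wrist");im=c["img"];k=6
A=cv2.resize(im[v0:v0+80,u0:u0+80],None,fx=k,fy=k,interpolation=cv2.INTER_CUBIC);B=A[:,:320].copy()if 0 else A.copy()
for z,rad,col in((0.07,.027,(0,0,255)),(0,.026,(0,255,0))):
    cv2.polylines(B,[np.round((proj(c,circ(x,y,z,rad))-[u0,v0]+.5)*k-.5).astype(np.int32)],True,col,1)
cv2.imwrite(sys.argv[5],cv2.resize(np.hstack([A,B]),(800,400)))
E
python3 wz.py .4658 .087 275 145 pics/w2.png
```

```text
(no output)
```

View pics/w2.png

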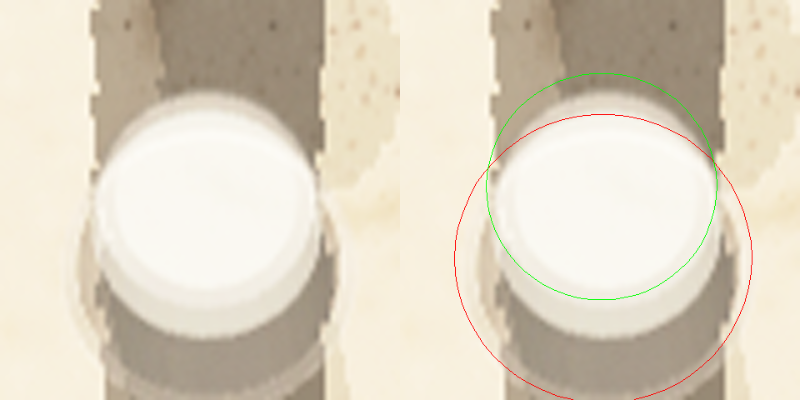

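```bash
python3 wz.py .4388 -.010 282 40 pics/w3.png; python3 wz.py .4658 .090 275 150 pics/w4.png
```

```text
(no output)
```

View pics/w3.png

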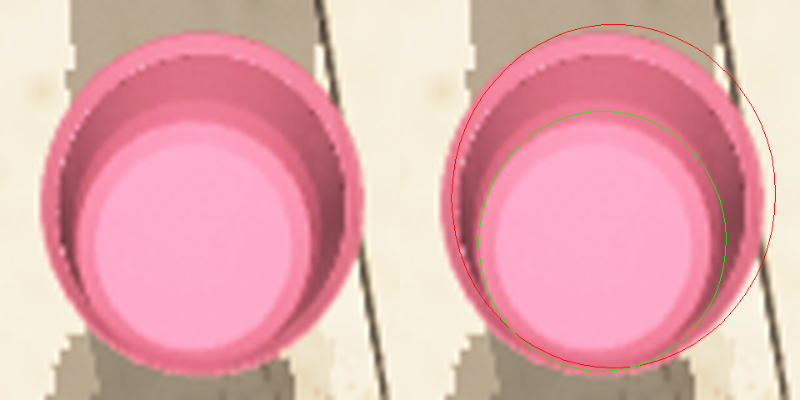

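View pics/w4.png

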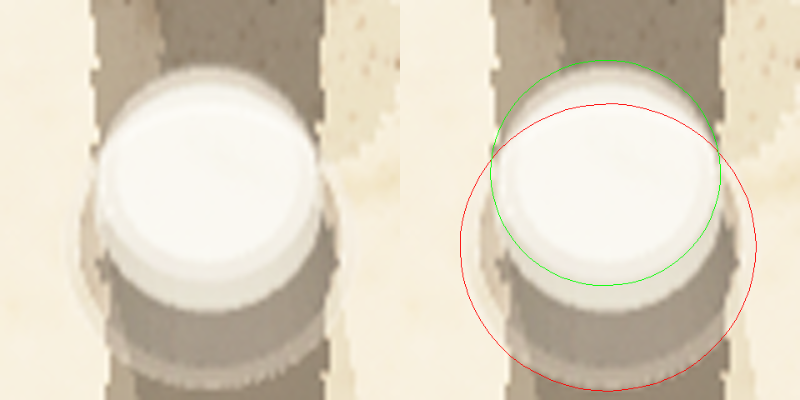

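```bash
python3 -m crank '[{"linear":[-0.005,0,0.03],"delta_rot":[0,0,0],"gripper":100},{"linear":[0,0,0.04],"delta_rot":[0,0,0],"gripper":100},{"linear":[0,0,0.04],"delta_rot":[0,0,0],"gripper":100},{"linear":[0,0,0.025],"delta_rot":[0,0,0],"gripper":100},{"linear":[0,0,0.018],"delta_rot":[0,0,0],"gripper":100},{"linear":[0,0,0],"delta_rot":[0,0,0],"gripper":100}]'; python3 - <<'E'
from h import *
for n,b in(("top",(180,130,340,250)),("side",(200,200,360,340))):
    c=capture(n);x0,y0,x1,y1=b;cv2.imwrite(f"pics/g_{n}.png",cv2.resize(c["img"][y0:y1,x0:x1],None,fx=4,fy=4,interpolation=cv2.INTER_CUBIC))
E
```

```text
time_s: 3.9
tcp_pos: [0.4661, 0.0896, 0.0276]
ee_rot: [[-0.2, -0.98, -0.003], [-0.98, 0.2, -0.001], [0.002, 0.002, -1.0]]
wrist_force: [-0.2, -0.2, 0.5]
gripper_width: 1.002
```

View pics/g_side.png

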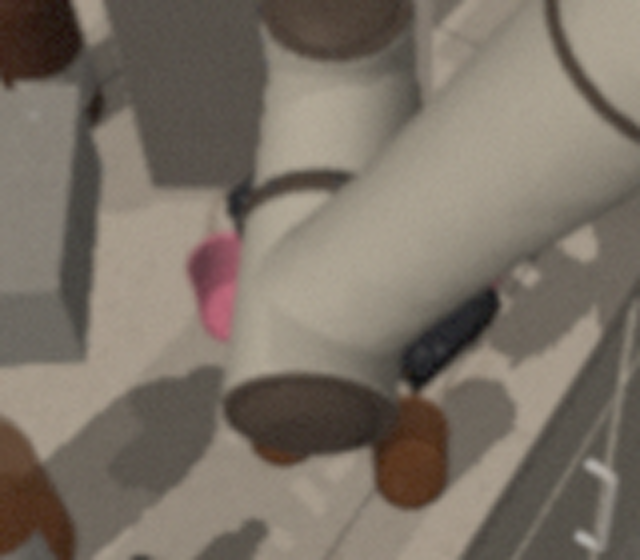

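The side view shows the arm over the grasp. Pink 1 and brown 2 are untouched, and the wrist force is about 0. Closing.

```bash
python3 -m crank '[{"linear":[0,0,0],"delta_rot":[0,0,0],"gripper":40},{"linear":[0,0,0],"delta_rot":[0,0,0],"gripper":40},{"linear":[0,0,0],"delta_rot":[0,0,0],"gripper":40},{"linear":[0,0,0],"delta_rot":[0,0,0],"gripper":40},{"linear":[0,0,0],"delta_rot":[0,0,0],"gripper":40},{"linear":[0,0,0],"delta_rot":[0,0,0],"gripper":40}]'; python3 - <<'E'
from h import *
c=capture("wrist");cv2.imwrite("pics/w5.png",c["img"])
E
```

```text
time_s: 4.75
tcp_pos: [0.4667, 0.09, 0.0286]
ee_rot: [[-0.199, -0.98, -0.0], [-0.98, 0.199, -0.0], [0.0, 0.0, -1.0]]
wrist_force: [-0.5, 0.8, 1.2]
gripper_width: 0.603
```

View pics/w5.png

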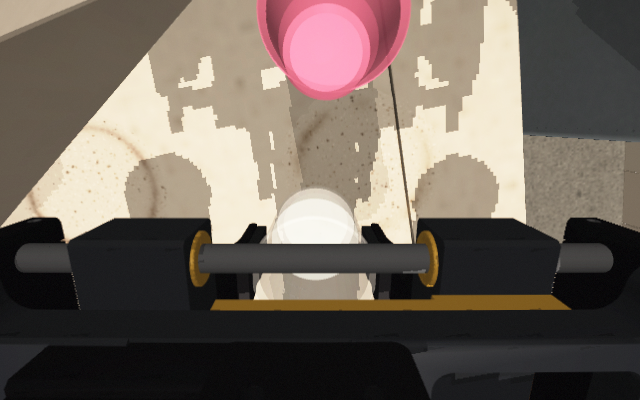

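Gripped: opening 52.5 mm, which matches the beaker. Lifting, backing away from the frame, then moving across.

```bash
python3 -m crank '[{"linear":[0,0,-0.02],"delta_rot":[0,0,0],"gripper":40},{"linear":[0,0,-0.035],"delta_rot":[0,0,0],"gripper":40},{"linear":[0,0,-0.035],"delta_rot":[0,0,0],"gripper":40},{"linear":[0,0,-0.035],"delta_rot":[0,0,0],"gripper":40},{"linear":[0.005,0.024,-0.03],"delta_rot":[0,0,0],"gripper":40},{"linear":[0.005,0.025,0],"delta_rot":[0,0,0],"gripper":40},{"linear":[0.035,0,0],"delta_rot":[0,0,0],"gripper":40},{"linear":[0.045,0,0],"delta_rot":[0,0,0],"gripper":40},{"linear":[0.045,0,0],"delta_rot":[0,0,0],"gripper":40},{"linear":[0.045,0,0],"delta_rot":[0,0,0],"gripper":40}]'; python3 - <<'E'
from h import *
print(r.sense()['joints'].round(1))
c=capture("wrist");cv2.imwrite("pics/w6.png",c["img"])
E
```

```text
time_s: 6.05
tcp_pos: [0.3824, -0.0778, 0.1835]
ee_rot: [[-0.198, -0.98, 0.0], [-0.98, 0.198, 0.0], [-0.0, -0.0, -1.0]]
wrist_force: [0.7, 0.4, -0.2]
gripper_width: 0.599
[ 12.7   0.6 -33.3  -0.  -56.  -24.1]
```

View pics/w6.png

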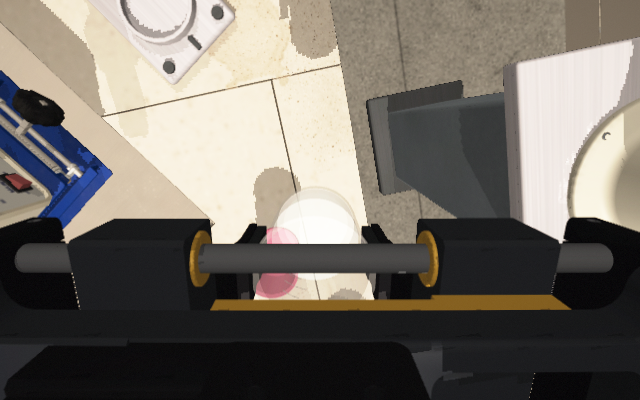

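```bash
python3 -m crank '[{"linear":[0.036,-0.03,0],"delta_rot":[0,0,0],"gripper":40},{"linear":[0.036,-0.03,0],"delta_rot":[0,0,0],"gripper":40},{"linear":[0.036,-0.03,0],"delta_rot":[0,0,0],"gripper":40},{"linear":[0.036,-0.029,0],"delta_rot":[0,0,0],"gripper":40},{"linear":[0.035,-0.029,0],"delta_rot":[0,0,0],"gripper":40},{"linear":[0,0,0],"delta_rot":[0,0,-0.15],"gripper":40},{"linear":[0,0,0],"delta_rot":[0,0,-0.15],"gripper":40},{"linear":[0,0,0],"delta_rot":[0,0,-0.15],"gripper":40},{"linear":[0,0,0],"delta_rot":[0,0,-0.15],"gripper":40},{"linear":[0,0,0],"delta_rot":[0,0,-0.15],"gripper":40}]'; cat > wo.py <<'E'
from h import *
import sys
cx,cy=map(float,sys.argv[1:3]);z0=float(sys.argv[4])if len(sys.argv)>4 else None
print(r.sense()['tcp_pos'].round(4),r.sense()['joints'].round(1))
c=capture("wrist");im=c["img"]
L=[(cx,cy,.02,.032,(0,0,255)),(cx,cy,.02,.037,(255,0,0))]
if z0 is not None:
    p=r.sense()['tcp_pos'];L+=[(p[0],p[1],z0,.026,(0,255,0)),(p[0],p[1],z0+.07,.027,(0,200,0))]
for a,b,z,rad,col in L:
    cv2.polylines(im,[np.round(proj(c,circ(a,b,z,rad))*8).astype(np.int32)],True,col,1,cv2.LINE_AA,3)
cv2.imwrite(sys.argv[3],im)
E
python3 wo.py .492 -.283 pics/w7.png .156
```

```text
time_s: 7.35
tcp_pos: [0.4923, -0.2814, 0.183]
ee_rot: [[0.527, -0.85, -0.001], [-0.85, -0.527, 0.0], [-0.001, 0.0, -1.0]]
wrist_force: [-0.0, -0.5, -0.3]
gripper_width: 0.604
[ 0.4923 -0.2814  0.183 ] [-13.4  18.3 -11.2  -0.  -60.6  45.2]
```

View pics/w7.png

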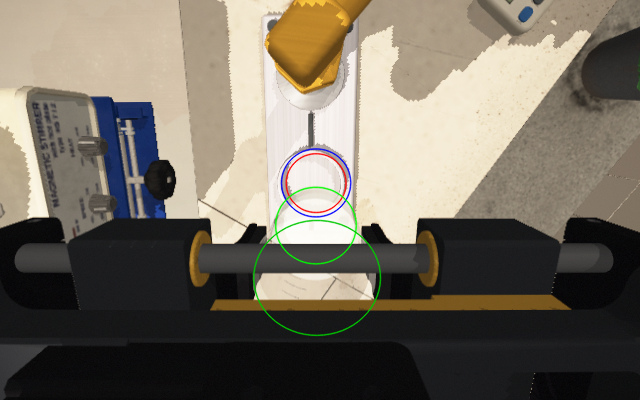

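```bash
python3 - <<'E'
from h import *
c=capture("wrist");im=c["img"];u0,v0,k=255,85,6
A=cv2.resize(im[v0:v0+135,u0:u0+120],None,fx=4,fy=4,interpolation=cv2.INTER_CUBIC);B=A[:400].copy()
A=cv2.convertScaleAbs(A[:400],alpha=1.0);k=4
A2=B.copy()
for X,(cx,cy) in((B,(.492,-.283)),):
  for rad,z,col in((.032,.02,(0,0,255)),(.037,.01,(255,0,0))):
    cv2.polylines(X,[np.round((proj(c,circ(cx,cy,z,rad))-[u0,v0]+.5)*k-.5).astype(np.int32)],True,col,1)
g=cv2.createCLAHE(4,(4,4))
A=cv2.cvtColor(g.apply(cv2.cvtColor(A,cv2.COLOR_BGR2GRAY)),cv2.COLOR_GRAY2BGR)
cv2.imwrite("pics/w8.png",np.hstack([A,B])[:, :960][:, ::1][: ,:].copy()[:, :] if 0 else cv2.resize(np.hstack([A,B]),None,fx=.83,fy=.83))
E
```

```text
(no output)
```

View pics/w8.png

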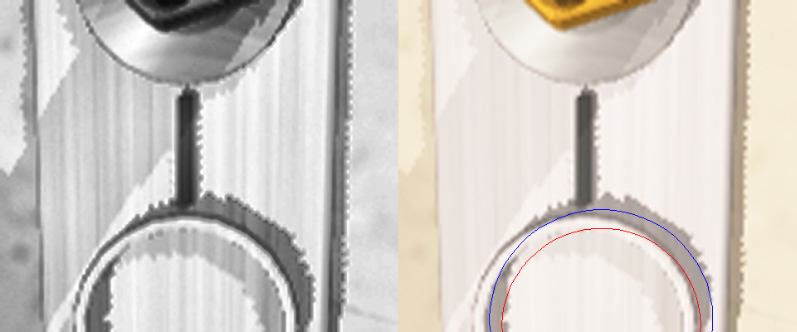

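```bash
python3 -m crank '[{"linear":[0,-0.003,0.025],"delta_rot":[0,0,0],"gripper":40},{"linear":[0,0,0.035],"delta_rot":[0,0,0],"gripper":40},{"linear":[0,0,0.03],"delta_rot":[0,0,0],"gripper":40},{"linear":[0,0,0.015],"delta_rot":[0,0,0],"gripper":40},{"linear":[0,0,0],"delta_rot":[0,0,0],"gripper":40}]'; python3 wo.py .494 -.282 pics/w9.png .0505; python3 - <<'E'
from h import *
im=cv2.imread("pics/w9.png");cv2.imwrite("pics/w10.png",cv2.resize(im[60:260,230:400],None,fx=3,fy=3,interpolation=cv2.INTER_CUBIC))
c=capture("wrist");g=cv2.createCLAHE(4,(4,4));cv2.imwrite("pics/w11.png",cv2.resize(g.apply(cv2.cvtColor(c["img"],cv2.COLOR_BGR2GRAY))[60:260,230:400],None,fx=3,fy=3,interpolation=cv2.INTER_CUBIC))
for n,b in(("top",(300,150,430,250)),("side",(290,110,430,230))):
    c=capture(n);x0,y0,x1,y1=b;cv2.imwrite(f"pics/p_{n}.png",cv2.resize(c["img"][y0:y1,x0:x1],None,fx=5,fy=5,interpolation=cv2.INTER_CUBIC))
E
```

```text
time_s: 8.07
tcp_pos: [0.4946, -0.2798, 0.0777]
ee_rot: [[0.522, -0.853, -0.002], [-0.853, -0.522, 0.0], [-0.001, 0.002, -1.0]]
wrist_force: [0.1, 0.4, -0.3]
gripper_width: 0.605
[ 0.4946 -0.2798  0.0777] [-13.2  25.  -18.2   0.  -47.   44.6]
```

View pics/w10.png

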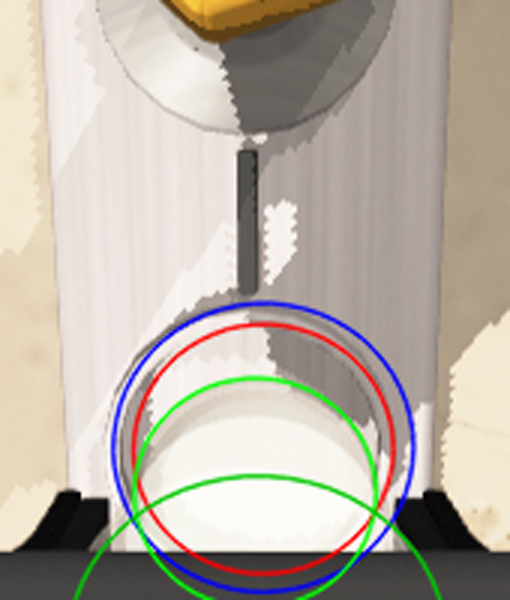

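View pics/w11.png

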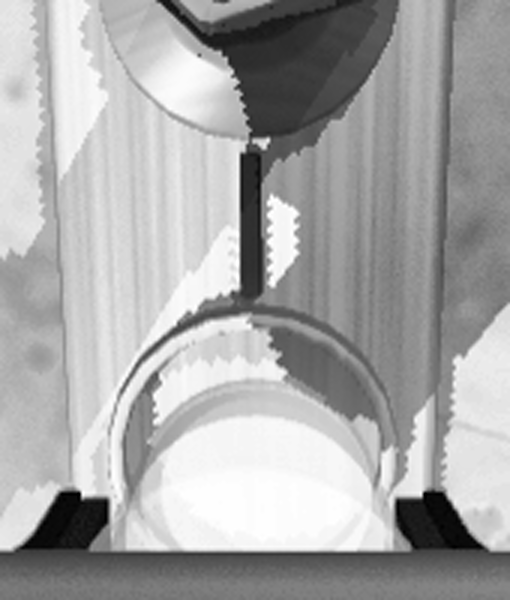

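View pics/p_side.png

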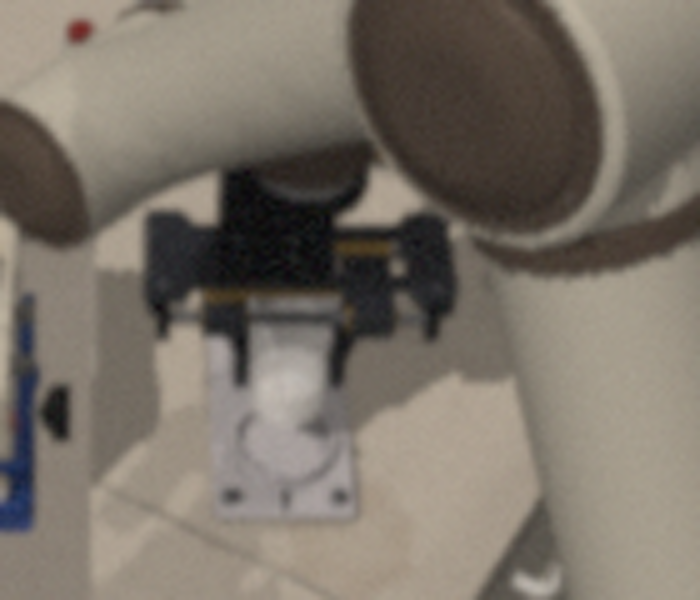

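```bash
python3 -m crank '[{"linear":[0.001,0,0.015],"delta_rot":[0,0,0],"gripper":40},{"linear":[0,0,0.01],"delta_rot":[0,0,0],"gripper":40},{"linear":[0,0,0.007],"delta_rot":[0,0,0],"gripper":40},{"linear":[0,0,0.002],"delta_rot":[0,0,0],"gripper":40},{"linear":[0,0,0],"delta_rot":[0,0,0],"gripper":40}]'; python3 wo.py .494 -.282 pics/w12.png;  python3 - <<'E'
from h import *
c=capture("wrist");g=cv2.createCLAHE(4,(4,4));cv2.imwrite("pics/w13.png",cv2.resize(g.apply(cv2.cvtColor(c["img"],cv2.COLOR_BGR2GRAY))[60:260,230:400],None,fx=3,fy=3,interpolation=cv2.INTER_CUBIC))
E
```

```text
time_s: 8.9
tcp_pos: [0.4956, -0.2808, 0.0444]
ee_rot: [[0.523, -0.852, -0.0], [-0.852, -0.523, -0.0], [-0.0, 0.0, -1.0]]
wrist_force: [0.3, 0.0, -0.5]
gripper_width: 0.603
[ 0.4956 -0.2808  0.0444] [-13.2  27.6 -19.9   0.  -42.6  44.8]
```

View pics/w13.png

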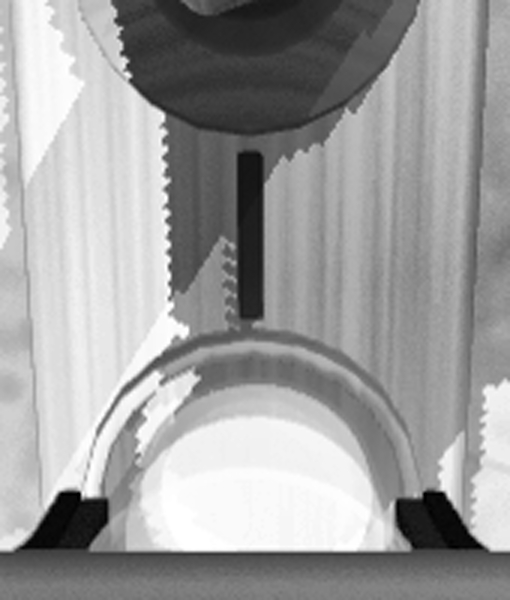

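```bash
python3 - <<'E'
from h import *
c=capture("wrist");p=r.sense()['tcp_pos'];d=np.array([.523,-.852,0]);n=np.array([-.852,-.523,0])
def f(P):return ((proj(c,P)[0]-[230,60]+.5)*3).round(0)
for e in(0,.002,-.002):
  C=np.array([p[0],p[1],0])+d*e
  print(e,"ring in top",f(C+d*.032+[0,0,.02]),"out top",f(C+d*.0365+[0,0,.02]),"out bot",f(C+d*.037+[0,0,.01]),"base front",f(C+d*.026+[0,0,.0158]),"base f floor",f(C+d*.025+[0,0,.02]))
C=np.array([p[0],p[1],0]);print("rib near end etc",[f(C+d*a+[0,0,.012]) for a in(.04,.08)], "ring lr",f(C+n*.037+[0,0,.015]),f(C-n*.037+[0,0,.015]))
E
```

```text
0 ring in top [258. 356.] out top [258. 334.] out bot [258. 324.] base front [258. 380.] base f floor [258. 389.]
0.002 ring in top [258. 346.] out top [258. 324.] out bot [258. 315.] base front [258. 371.] base f floor [258. 380.]
-0.002 ring in top [258. 365.] out top [258. 344.] out bot [258. 334.] base front [258. 389.] base f floor [258. 399.]
rib near end etc [array([258., 311.]), array([259., 113.])] ring lr [428. 496.] [ 88. 496.]
```

```bash
python3 -m crank '[{"linear":[0.0005,-0.001,0.002],"delta_rot":[0,0,0],"gripper":40},{"linear":[0,0,0.001],"delta_rot":[0,0,0],"gripper":40},{"linear":[0,0,0.001],"delta_rot":[0,0,0],"gripper":40},{"linear":[0,0,0],"delta_rot":[0,0,0],"gripper":40}]';python3 -m crank '[{"linear":[0,0,0.001],"delta_rot":[0,0,0],"gripper":40},{"linear":[0,0,0],"delta_rot":[0,0,0],"gripper":40}]'
```

```text
time_s: 9.55
tcp_pos: [0.4966, -0.2807, 0.0404]
ee_rot: [[0.523, -0.853, -0.0], [-0.853, -0.523, 0.0], [-0.0, 0.0, -1.0]]
wrist_force: [-0.3, -0.4, -1.2]
gripper_width: 0.608
time_s: 9.8
tcp_pos: [0.4966, -0.2807, 0.0395]
ee_rot: [[0.523, -0.853, -0.0], [-0.853, -0.523, 0.0], [-0.0, 0.0, -1.0]]
wrist_force: [-0.6, 0.2, -0.9]
gripper_width: 0.604
```

```bash
python3 -m crank '[{"linear":[0,0,0.001],"delta_rot":[0,0,0],"gripper":40},{"linear":[0,0,0],"delta_rot":[0,0,0],"gripper":40}]'
```

```text
time_s: 10.05
tcp_pos: [0.4968, -0.2807, 0.0386]
ee_rot: [[0.523, -0.852, 0.0], [-0.852, -0.523, -0.0], [0.0, -0.0, -1.0]]
wrist_force: [-0.5, -0.3, -0.2]
gripper_width: 0.603
```

```bash
python3 -m crank '[{"linear":[0,0,0.0005],"delta_rot":[0,0,0],"gripper":40},{"linear":[0,0,0],"delta_rot":[0,0,0],"gripper":40}]';python3 -m crank '[{"linear":[0,0,0.0005],"delta_rot":[0,0,0],"gripper":40},{"linear":[0,0,0],"delta_rot":[0,0,0],"gripper":40}]'
```

```text
time_s: 10.3
tcp_pos: [0.4968, -0.2808, 0.0386]
ee_rot: [[0.523, -0.852, 0.0], [-0.852, -0.523, -0.0], [0.0, -0.0, -1.0]]
wrist_force: [-2.1, 0.0, 3.7]
gripper_width: 0.605
time_s: 10.55
tcp_pos: [0.4968, -0.2809, 0.0385]
ee_rot: [[0.523, -0.852, 0.001], [-0.852, -0.523, -0.001], [0.001, -0.0, -1.0]]
wrist_force: [-1.6, 0.1, 5.7]
gripper_width: 0.6
```

The beaker is on the cradle floor (+5.7 N). Releasing it and rising.

```bash
python3 -m crank '[{"linear":[0,0,-0.0005],"delta_rot":[0,0,0],"gripper":66},{"linear":[0,0,0],"delta_rot":[0,0,0],"gripper":75},{"linear":[0,0,0],"delta_rot":[0,0,0],"gripper":85},{"linear":[0,0,0],"delta_rot":[0,0,0],"gripper":100},{"linear":[0,0,0],"delta_rot":[0,0,0],"gripper":100},{"linear":[0,0,-0.02],"delta_rot":[0,0,0],"gripper":100},{"linear":[0,0,-0.04],"delta_rot":[0,0,0],"gripper":100},{"linear":[0,0,-0.05],"delta_rot":[0,0,0],"gripper":100},{"linear":[0,0,-0.055],"delta_rot":[0,0,0],"gripper":100},{"linear":[0,0,-0.03],"delta_rot":[0,0,0],"gripper":100}]';python3 wo.py .496 -.2805 pics/w14.png; python3 - <<'E'
from h import *
c=capture("wrist");cv2.imwrite("pics/w15.png",cv2.resize(c["img"][60:260,230:400],None,fx=3,fy=3,interpolation=cv2.INTER_CUBIC))
E
```

```text
time_s: 11.8
tcp_pos: [0.4976, -0.2811, 0.2366]
ee_rot: [[0.523, -0.852, 0.005], [-0.852, -0.523, -0.002], [0.004, -0.003, -1.0]]
wrist_force: [0.5, -0.7, -0.3]
gripper_width: 1.002
[ 0.4976 -0.2811  0.2366] [-13.2  16.1  -6.2   0.  -67.4  44.7]
```

View pics/w14.png

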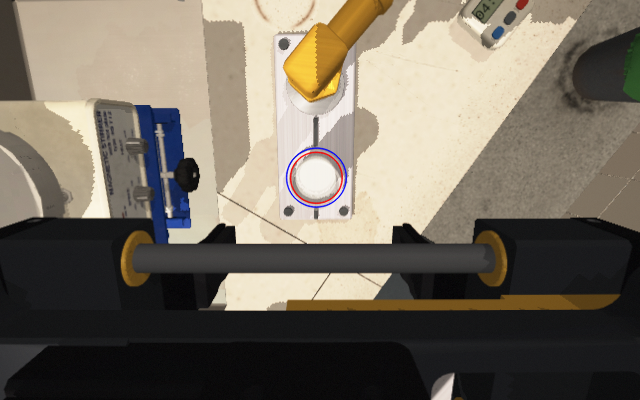

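View pics/w15.png

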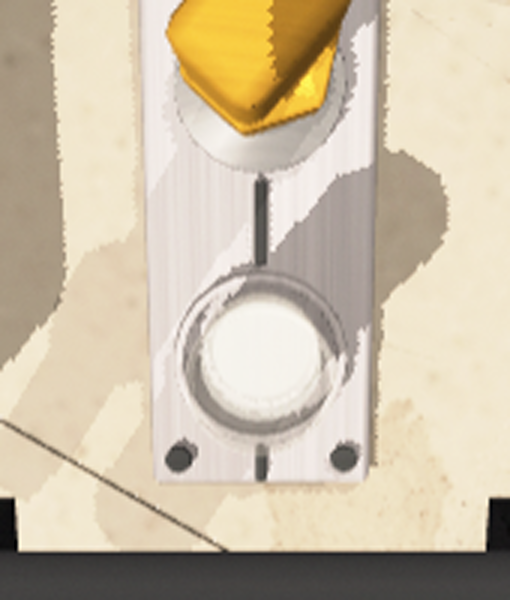

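```bash
python3 -m crank '[{"linear":[0.025,0,0],"delta_rot":[0,0,0],"gripper":100},{"linear":[0.03,0,0],"delta_rot":[0,0,0],"gripper":100},{"linear":[0.03,0,0],"delta_rot":[0,0,0],"gripper":100},{"linear":[0.025,0,0],"delta_rot":[0,0,0],"gripper":100},{"linear":[0,0,0],"delta_rot":[0,0,0.17],"gripper":100},{"linear":[0,0,0],"delta_rot":[0,0,0.17],"gripper":100},{"linear":[0,0,0],"delta_rot":[0,0,0.17],"gripper":100},{"linear":[0,0,0],"delta_rot":[0,0,0.17],"gripper":100},{"linear":[0,0,0],"delta_rot":[0,0,0],"gripper":100}]';python3 wo.py .4965 -.281 pics/w16.png
```

```text
time_s: 13.02
tcp_pos: [0.5537, -0.3742, 0.2316]
ee_rot: [[-0.128, -0.992, -0.002], [-0.992, 0.128, 0.001], [-0.001, 0.002, -1.0]]
wrist_force: [0.1, -0.5, 0.0]
gripper_width: 1.001
[ 0.5537 -0.3742  0.2316] [-20.2  26.1   8.2  -0.  -72.2  12.9]
```

View pics/w16.png

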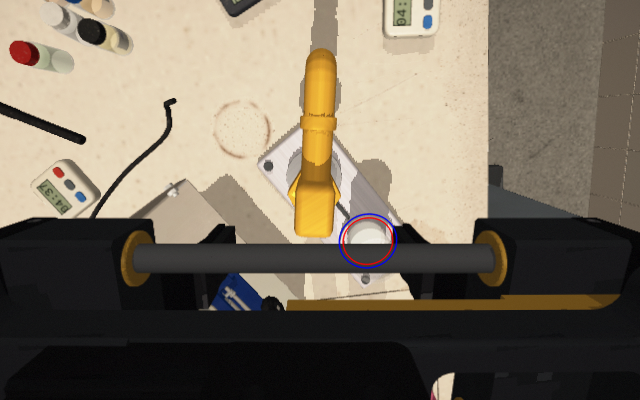

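```bash
cat > el.py <<'E'
from h import *
import sys
sx,sy,th=map(float,sys.argv[1:4]);out=sys.argv[4]
x0,y0,x1,y1=map(int,sys.argv[5:9]);k=float(sys.argv[9]);cam=sys.argv[10]if len(sys.argv)>10 else "wrist"
c=capture(cam)
a=np.radians(121.7)+(5-th); w=np.array([np.cos(a),np.sin(a)]);n=np.array([-w[1],w[0]]); zg=.151+(5-th)*.0016
E=lambda a,b,z:[sx+a*w[0]+b*n[0],sy+a*w[1]+b*n[1],z]
im=cv2.resize(c["img"][y0:y1,x0:x1],None,fx=k,fy=k,interpolation=cv2.INTER_CUBIC)
def pl(P,col): cv2.polylines(im,[np.round(((proj(c,P)-[x0,y0]+.5)*k-.5)*8).astype(np.int32)],False,col,1,cv2.LINE_AA,3)
pl([E(p,q,zg+.019) for p,q in((-.021,-.015),(.021,-.015),(.021,.015),(-.021,.015),(-.021,-.015))],(255,0,0))
for s in(-.012,.012):pl([E(.021,s,zg-.011),E(.115,s,zg-.011)],(255,0,0))
pl([E(.021,0,zg+.001),E(.115,0,zg+.001)],(0,255,0))
p=E(.11,0,zg-.046);pl(circ(*p,.012),(255,0,255))
pl(circ(sx-.5255*.11,sy+.851*.11,.02,.032),(0,0,255))
pl(circ(sx-.5255*.11,sy+.851*.11,.08,.027),(0,255,255))
cv2.imwrite(out,im)
E
python3 - <<'E'
from h import *
c=capture("wrist")
for p in((321,62),(319.5,110),(316.5,165)):print(onz(c,p,.145).round(4))
a=onz(c,(320.7,62),.145)-onz(c,(316.5,165),.145);print(np.degrees(np.arctan2(a[1],a[0]))%360)
q=[onz(c,p,.174) for p in((296,236),(334,236))];print(q)
E
python3 el.py .554 -.375 2.5 pics/e1.png 270 30 400 260 2.5
```

```text
[ 0.5358 -0.4808  0.145 ]
[ 0.5411 -0.4465  0.145 ]
[ 0.5488 -0.4043  0.145 ]
260.54978432095277
[array([ 0.5706216 , -0.35684491,  0.174     ]), array([ 0.54213454, -0.3531994 ,  0.174     ])]
```

View pics/e1.png

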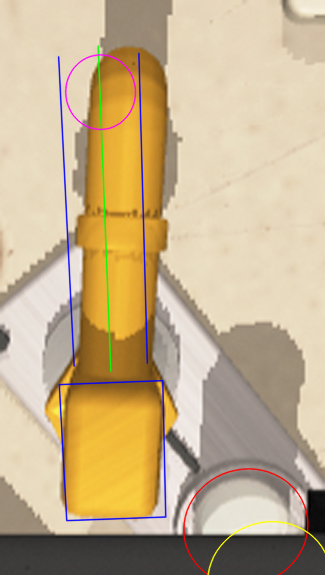

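```bash
python3 el.py .554 -.375 2.6 pics/e2.png 270 30 400 260 2.5
```

```text
(no output)
```

View pics/e2.png

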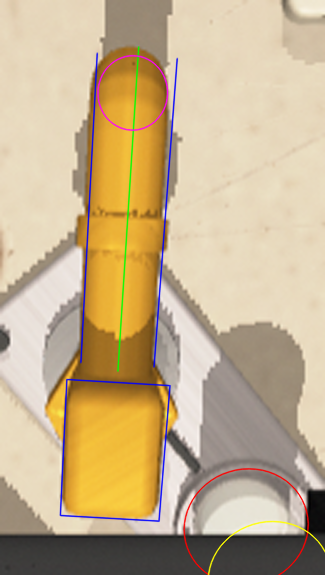

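```bash
python3 -m crank '[{"linear":[0,0,0.02],"delta_rot":[0,0,0.039],"gripper":100},{"linear":[0,0,0.03],"delta_rot":[0,0,0],"gripper":100},{"linear":[0,0,0.03],"delta_rot":[0,0,0],"gripper":100},{"linear":[0,0,0.014],"delta_rot":[0,0,0],"gripper":100},{"linear":[0,0,0],"delta_rot":[0,0,0],"gripper":100}]';python3 -m crank '[{"linear":[0,0,0],"delta_rot":[0,0,0],"gripper":15},{"linear":[0,0,0],"delta_rot":[0,0,0],"gripper":15},{"linear":[0,0,0],"delta_rot":[0,0,0],"gripper":15},{"linear":[0,0,0],"delta_rot":[0,0,0],"gripper":15},{"linear":[0,0,0],"delta_rot":[0,0,0],"gripper":15},{"linear":[0,0,0],"delta_rot":[0,0,0],"gripper":15},{"linear":[0,0,0],"delta_rot":[0,0,0],"gripper":15},{"linear":[0,0,0],"delta_rot":[0,0,0],"gripper":15}]';python3 wo.py .4965 -.281 pics/w17.png; python3 -c "
from station import r
print(r.sense()['moment'])"
```

```text
time_s: 13.85
tcp_pos: [0.5538, -0.3744, 0.1382]
ee_rot: [[-0.168, -0.986, -0.002], [-0.986, 0.168, 0.001], [-0.0, 0.002, -1.0]]
wrist_force: [0.0, 0.4, 0.8]
gripper_width: 1.003
time_s: 14.85
tcp_pos: [0.5536, -0.3744, 0.1391]
ee_rot: [[-0.169, -0.986, -0.001], [-0.986, 0.169, 0.0], [-0.0, 0.001, -1.0]]
wrist_force: [-1.9, 1.4, 1.0]
gripper_width: 0.343
[ 0.5536 -0.3744  0.1391] [-20.2  29.8   0.7   0.  -61.   10.5]
[ 0.18942437  0.7688256  -0.11208605]
```

View pics/w17.png

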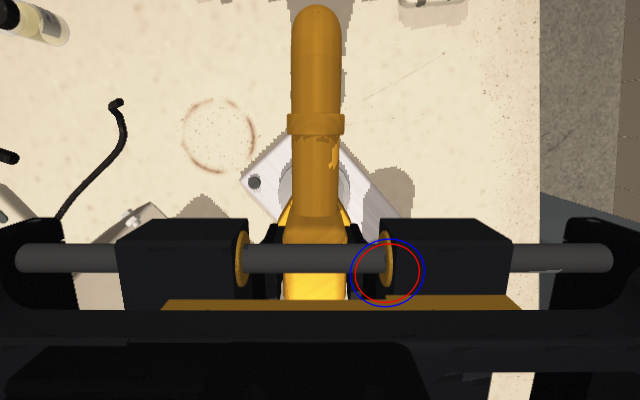

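Gripped at 29.8 mm with the arm heading at 260.3°. The mark is at 121.7°, so about 2.42 rad remain. Turning clockwise.

```bash
python3 -m crank '[{"linear":[0,0,0.0001],"delta_rot":[0,0,0.06],"gripper":15},{"linear":[0,0,0.0002],"delta_rot":[0,0,0.12],"gripper":15},{"linear":[0,0,0.0002],"delta_rot":[0,0,0.12],"gripper":15},{"linear":[0,0,0.0002],"delta_rot":[0,0,0.12],"gripper":15},{"linear":[0,0,0.0002],"delta_rot":[0,0,0.12],"gripper":15},{"linear":[0,0,0.0002],"delta_rot":[0,0,0.12],"gripper":15},{"linear":[0,0,0],"delta_rot":[0,0,0],"gripper":15}]';python3 wo.py .4965 -.281 pics/w18.png; python3 -c "
from station import r
print(r.sense()['moment'])"
```

```text
time_s: 15.78
tcp_pos: [0.5531, -0.3742, 0.138]
ee_rot: [[-0.737, -0.676, -0.002], [-0.676, 0.737, 0.001], [0.001, 0.002, -1.0]]
wrist_force: [-4.3, 1.4, 3.3]
gripper_width: 0.342
[ 0.5531 -0.3742  0.138 ] [-20.2  29.8   0.6  -0.  -60.9 -27.2]
[ 0.51812986  1.42616221 -0.14881322]
```

View pics/w18.png

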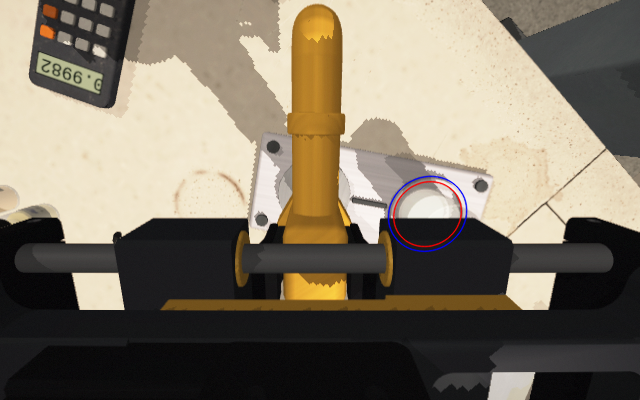

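```bash
python3 -m crank '[{"linear":[0,0,0.0002],"delta_rot":[0,0,0.12],"gripper":15},{"linear":[0,0,0.0002],"delta_rot":[0,0,0.12],"gripper":15},{"linear":[0,0,0.0002],"delta_rot":[0,0,0.12],"gripper":15},{"linear":[0,0,0.0002],"delta_rot":[0,0,0.12],"gripper":15},{"linear":[0,0,0.0002],"delta_rot":[0,0,0.12],"gripper":15},{"linear":[0,0,0.0002],"delta_rot":[0,0,0.12],"gripper":15},{"linear":[0,0,0.0002],"delta_rot":[0,0,0.12],"gripper":15},{"linear":[0,0,0.0002],"delta_rot":[0,0,0.12],"gripper":15},{"linear":[0,0,0.0002],"delta_rot":[0,0,0.12],"gripper":15},{"linear":[0,0,0.0002],"delta_rot":[0,0,0.12],"gripper":15}]'
python3 -m crank '[{"linear":[0,0,0.0002],"delta_rot":[0,0,0.12],"gripper":15},{"linear":[0,0,0.0002],"delta_rot":[0,0,0.12],"gripper":15},{"linear":[0,0,0.0002],"delta_rot":[0,0,0.12],"gripper":15},{"linear":[0,0,0.0001],"delta_rot":[0,0,0.06],"gripper":15},{"linear":[0,0,0],"delta_rot":[0,0,0],"gripper":15},{"linear":[0,0,0],"delta_rot":[0,0,0],"gripper":15}]';python3 wo.py .4965 -.281 pics/w19.png; python3 -c "
from station import r
import numpy as np
s=r.sense();print(s['moment'],np.degrees(np.arctan2(*s['ee_rot'][1::-1,0])))"
```

```text
time_s: 17.08
tcp_pos: [0.5529, -0.3734, 0.136]
ee_rot: [[-0.896, 0.443, -0.003], [0.443, 0.896, 0.002], [0.004, 0.0, -1.0]]
wrist_force: [-4.6, 4.1, 4.4]
gripper_width: 0.345
time_s: 17.82
tcp_pos: [0.5531, -0.3732, 0.1354]
ee_rot: [[-0.64, 0.768, -0.003], [0.768, 0.64, 0.002], [0.004, -0.001, -1.0]]
wrist_force: [-4.2, 4.0, 4.4]
gripper_width: 0.342
[ 0.5531 -0.3732  0.1354] [-2.02e+01  3.00e+01  4.00e-01 -1.00e-01 -6.07e+01 -1.20e+02]
[ 1.35815284  1.52085883 -0.00682418] 129.80094602591342
```

View pics/w19.png

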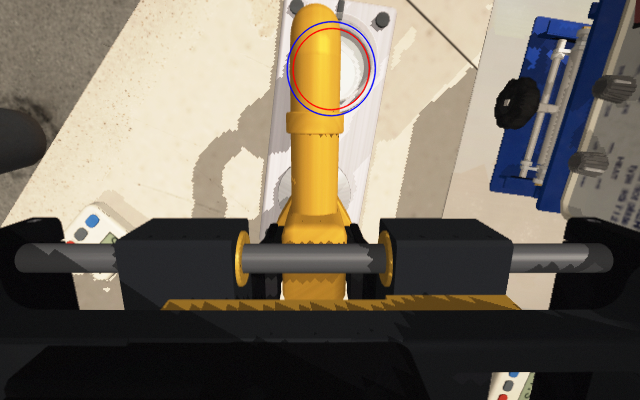

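```bash
python3 -m crank '[{"linear":[0,0,0.0001],"delta_rot":[0,0,0.06],"gripper":15},{"linear":[0,0,0.0001],"delta_rot":[0,0,0.06],"gripper":15},{"linear":[0,0,0],"delta_rot":[0,0,0],"gripper":15},{"linear":[0,0,0],"delta_rot":[0,0,0],"gripper":15}]';python3 wo.py .4965 -.281 pics/w20.png; python3 -c "
from h import *
s=r.sense();print(s['moment'],np.degrees(np.arctan2(*s['ee_rot'][1::-1,0])))
for n,b in(('top',(300,140,450,240)),('side',(300,110,430,230))):
    c=capture(n);x0,y0,x1,y1=b;cv2.imwrite(f'pics/q_{n}.png',cv2.resize(c['img'][y0:y1,x0:x1],None,fx=5,fy=5,interpolation=cv2.INTER_CUBIC))
"
```

```text
time_s: 18.38
tcp_pos: [0.5531, -0.3732, 0.1352]
ee_rot: [[-0.544, 0.839, -0.003], [0.839, 0.544, 0.002], [0.003, -0.001, -1.0]]
wrist_force: [-4.5, 4.6, 4.1]
gripper_width: 0.341
[ 0.5531 -0.3732  0.1352] [-2.020e+01  3.000e+01  4.000e-01 -1.000e-01 -6.060e+01 -1.269e+02]
[ 1.41542107  1.49956704 -0.01625728] 122.93033824171447
```

View pics/w20.png

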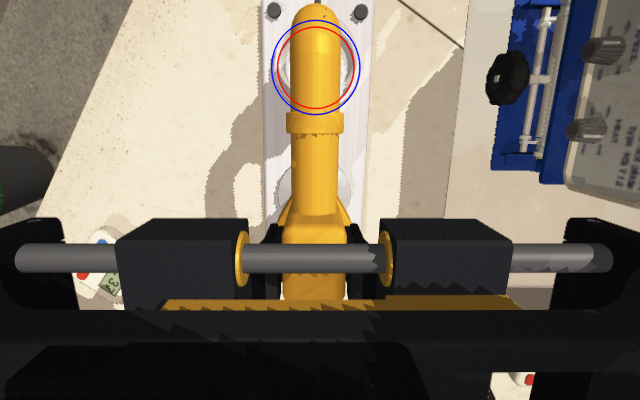

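View pics/q_side.png

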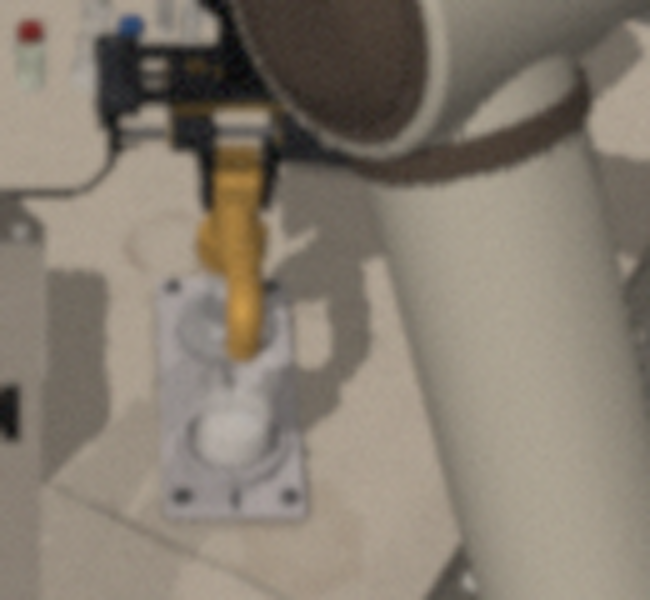

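View pics/q_top.png

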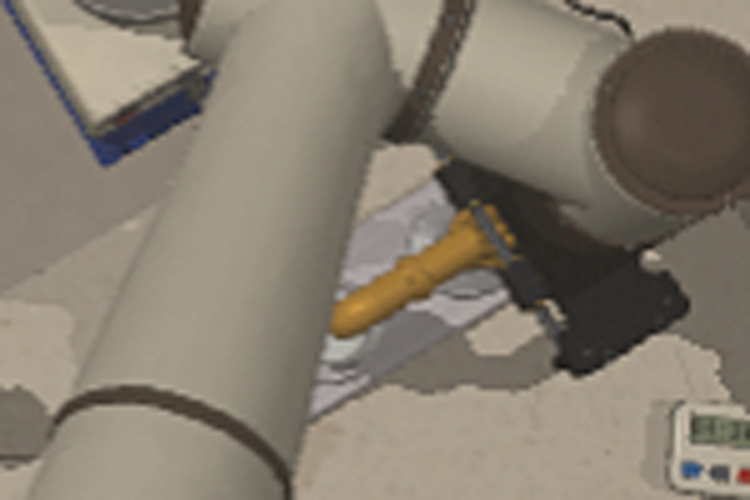

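```bash
python3 - <<'E'
from h import *
c=capture("wrist");im=c["img"]
cv2.imwrite("pics/w21.png",cv2.resize(im[0:130,245:390],None,fx=5,fy=5,interpolation=cv2.INTER_CUBIC))
g=cv2.cvtColor(im,cv2.COLOR_BGR2GRAY);P=[]
for x,y in((274,11),(359,11)):
    w=g[y-9:y+10,x-10:x+11].astype(float);m=np.clip(130-w,0,None);yy,xx=np.mgrid[y-9:y+10,x-10:x+11];p=((m*xx).sum()/m.sum(),(m*yy).sum()/m.sum());P.append(onz(c,p,.01));print(p,P[-1])
d=P[1]-P[0];print(np.degrees(np.arctan2(d[1],d[0]))+90, np.linalg.norm(d))
E
```

```text
(np.float64(273.6682445225859), np.float64(10.71301054909386)) [ 0.44180882 -0.26055745  0.01      ]
(np.float64(359.91239076854134), np.float64(12.458436029576518)) [ 0.50307473 -0.22243341  0.01      ]
121.89283265542852 0.07215921754963978
```

View pics/w21.png

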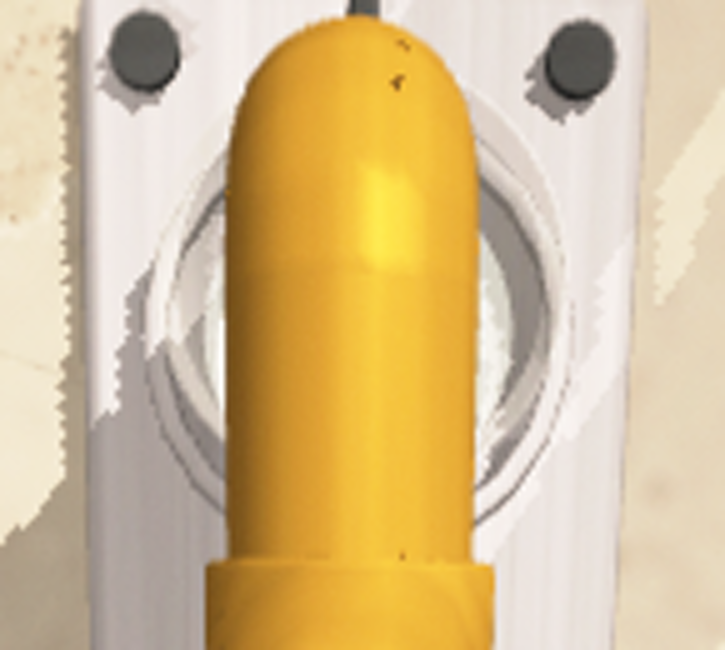

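```bash
python3 -m crank '[{"linear":[0,0,0],"delta_rot":[0,0,0.019],"gripper":15},{"linear":[0,0,0],"delta_rot":[0,0,0],"gripper":15},{"linear":[0,0,0],"delta_rot":[0,0,0],"gripper":15}]'; python3 - <<'E'
from h import *
c=capture("wrist");im=c["img"]
s=r.sense();print(np.degrees(np.arctan2(*s['ee_rot'][1::-1,0])))
cv2.imwrite("pics/w22.png",cv2.resize(im[0:130,245:390],None,fx=5,fy=5,interpolation=cv2.INTER_CUBIC))
E
```

```text
time_s: 18.95
tcp_pos: [0.5531, -0.3731, 0.1351]
ee_rot: [[-0.528, 0.849, -0.003], [0.849, 0.528, 0.002], [0.003, -0.001, -1.0]]
wrist_force: [-4.8, 4.6, 4.5]
gripper_width: 0.345
121.87314586740048
```

View pics/w22.png

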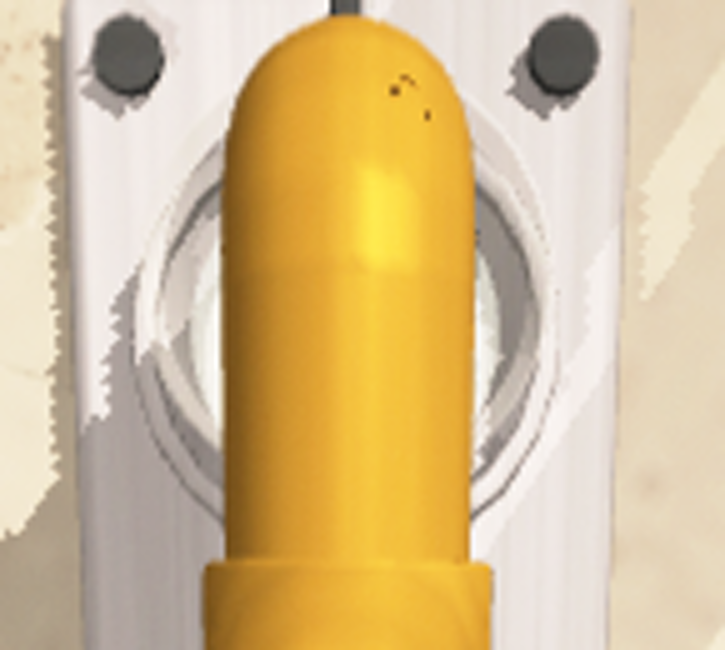

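The spout axis (px 347), the rib (344) and the cradle ring's centre (345) line up. Releasing and rising.

```bash
python3 -m crank '[{"linear":[0,0,0],"delta_rot":[0,0,0],"gripper":50},{"linear":[0,0,0],"delta_rot":[0,0,0],"gripper":80},{"linear":[0,0,0],"delta_rot":[0,0,0],"gripper":100},{"linear":[0,0,0],"delta_rot":[0,0,0],"gripper":100},{"linear":[0,0,0],"delta_rot":[0,0,0],"gripper":100},{"linear":[0,0,-0.02],"delta_rot":[0,0,0],"gripper":100},{"linear":[0,0,-0.04],"delta_rot":[0,0,0],"gripper":100},{"linear":[0,0,-0.05],"delta_rot":[0,0,0],"gripper":100},{"linear":[0,0,-0.04],"delta_rot":[0,0,0],"gripper":100},{"linear":[0,0,0],"delta_rot":[0,0,0],"gripper":100}]'; python3 - <<'E'
from h import *
c=capture("wrist");cv2.imwrite("pics/w23.png",c["img"])
E
```

```text
time_s: 20.25
tcp_pos: [0.5556, -0.3754, 0.29]
ee_rot: [[-0.526, 0.85, 0.008], [0.85, 0.526, -0.004], [-0.008, 0.005, -1.0]]
wrist_force: [0.6, -0.7, 0.2]
gripper_width: 0.999
```

View pics/w23.png

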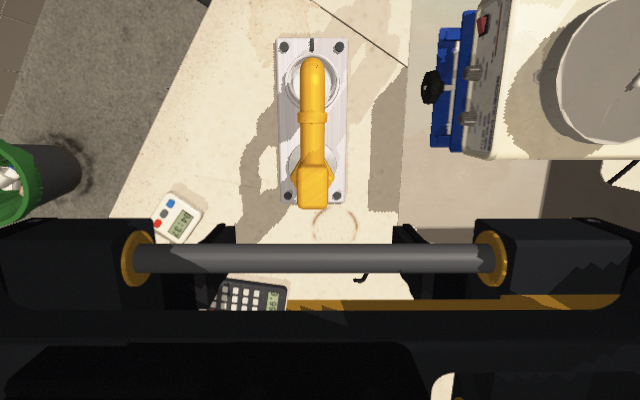

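```bash
python3 -m crank '[{"linear":[-0.024,-0.038,0],"delta_rot":[0,0,0],"gripper":100},{"linear":[-0.024,-0.038,0],"delta_rot":[0,0,0],"gripper":100},{"linear":[-0.024,-0.038,0],"delta_rot":[0,0,0],"gripper":100},{"linear":[-0.024,-0.038,0],"delta_rot":[0,0,0],"gripper":100},{"linear":[-0.024,-0.038,0],"delta_rot":[0,0,0],"gripper":100},{"linear":[-0.024,-0.038,0],"delta_rot":[0,0,0],"gripper":100},{"linear":[0,0,0],"delta_rot":[0,0,0],"gripper":100},{"linear":[0,0,0],"delta_rot":[0,0,0],"gripper":100}]'; python3 el.py .554 -.375 5.0 pics/ft1.png 300 150 450 240 5 top;python3 el.py .554 -.375 5.0 pics/fs1.png 300 115 420 225 5 side; python3 - <<'E'
from h import *
for n in("top","side"):
    c=capture(n);cv2.imwrite(f"pics/{n}_end.png",c["img"])
a=cv2.imread("pics/top_end.png");b=cv2.imread("pics/side_end.png");cv2.imwrite("pics/end.png",cv2.resize(np.vstack([a[130:270],b[100:360]]),None,fx=1.25,fy=1.25))
E
```

```text
time_s: 21.3
tcp_pos: [0.4357, -0.6164, 0.2832]
ee_rot: [[-0.525, 0.851, -0.002], [0.851, 0.525, 0.002], [0.003, -0.0, -1.0]]
wrist_force: [-0.1, -0.9, -0.4]
gripper_width: 0.998
```

View pics/ft1.png

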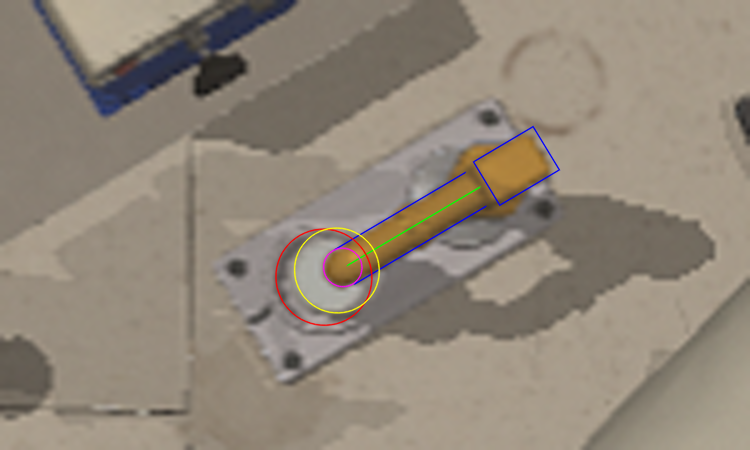

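View pics/fs1.png

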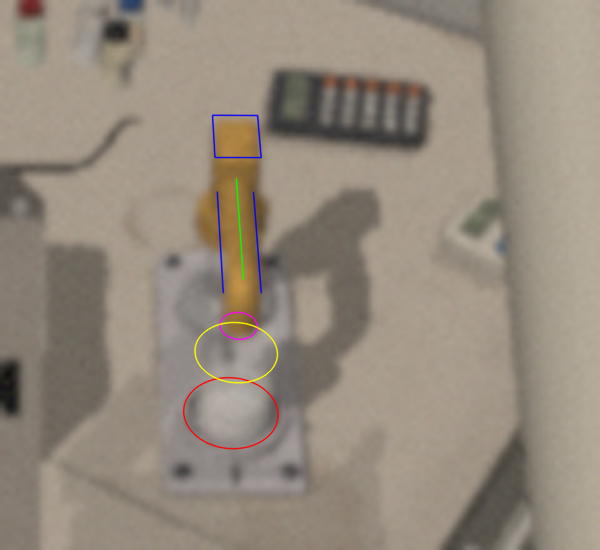

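View pics/end.png

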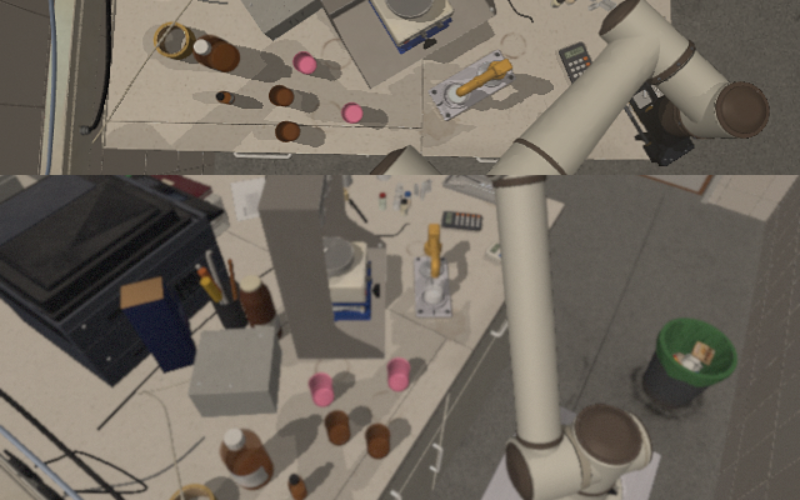

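```bash
python3 -c "
from station import workorder
print(workorder.finish_job())"
```

```text
the job is handed in; nothing more can be done
None
```

I set the clear beaker down in the cradle and let go only once it touched the floor (about 5.7 N). I then gripped the brass elbow and turned it about 2.42 rad clockwise, from roughly 2.58 to 5.0. The job was handed in at about 21 s of the 72 s allowed, with the gripper open and clear of everything.

- **Alignment:** In the last wrist close-up before release, the spout, the rib and the cradle's centre were at px 347, 344 and 345. The gripper heading was 121.87°; the stand's axis measured 121.89° from its hole positions.
- **After release:** The wrist picture taken right after letting go and the final top overlay both showed the spout along the rib and over the beaker. The side overlay agreed to a few mm.
- **Surroundings:** The pink and brown look-alikes and both bottles looked unmoved in the final views. The timer was partly hidden there but in place in the wrist picture after release. The largest wrist force I saw was about 8 N.
- **What disagreed:** The cameras differed by about 4 to 5 mm on the cradle's sideways position. I used the close wrist view to settle it. They also differed by up to 9 mm on where the beaker first stood; the grip closed normally at 52.5 mm.

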